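# Set the bench height stop to the blue gauge

### The arm

A 7-joint arm with a two-finger parallel gripper is mounted at the origin on a cart in front of the work surface, level with it; the furniture and walls round the work are solid. World frame = base frame: x ahead of the robot, y to its left, z up, the work surface at z = 0. Lengths are in m, angles in rad, forces in N, time in s.
With the tool pointing down it reaches from about 0.4 to 0.85 m from the base axis. Payload 10.4 kg.
Tool frame: the origin (TCP) lies between the finger pads; the fingertips stand 17 mm ahead of it and the grasp point (between the pads) lies 2 mm behind it; x points along the fingers, y is the direction in which the jaws open and shut, and the axes are right-handed (so a half turn about x gives the same grasp; the last joint's range is limited). The gripper opens to 87 mm and grips with 3 to 60 N. Pads are 19 mm wide; open, the fingers measure 117 mm over their backs; the gripper's body (75 mm by 190 mm) begins 51 mm behind the grasp point.
Start: joints at [-1.132, 0.332, -0.065, 1.46, 0.022, 1.35, -0.088], TCP at [0.278, 0.56, 0.24] pointing down, gripper open.
Joint ranges: [-2.6, 2.6], [-0.5, 2.12], [-1.47, 1.34], [0.16, 2.42], [-1.27, 4.41], [0.06, 2.06], [-2.6, 2.6]. Speed limits (rad/s): [2.22, 2.22, 2.79, 2.79, 3.14, 3.14, 3.14].

### API

Orientations are given as a unit quaternion [x, y, z, w].
In Python, from bench import r, optics, close_job gives the robot as it stands.
- The arm moves only by the shell command python3 -m inch 'ROWS' [OPENING] [FORCE]. ROWS is JSON, a list of rows, each an object with "translation": the shift along the tool's x, y, z in cm, a list of three; "spin": the turn about the tool's x in degrees. In form: [{"translation": [tx, ty, tz], "spin": spin}, ...]. A call has 1 to 20 rows; each row shifts and turns the pose as measured when the row begins, along the tool's axes as they then stand; what a row does not reach is not made up. A row lasts 1/8 s, in which the tool goes at most 62.5 mm and 10.7 degrees, less where a joint would pass 70% of its speed; a pose out of reach is approached as far as the arm can. A call is refused whole if a number of a shift passes 6.25 or a number of a turn 10.7, either way. A call with a gripper value outside its range is refused whole. OPENING is the closure, from 0 (fully open) to 1 (shut), set as the call begins (- or left out, the last holds). The fingers move at their own pace and stop on an object; FORCE is the grip in N (left out, the last holds). Time passes only in rows, so rows that do not move let the fingers close. It gives the time, the measured TCP pose, the force and the opening at its end, in the units of the state.
- r.read_state(): the state, without advancing time (a new reading comes with each control period).
- optics.camera(name): name is "scene" or "top" or "wrist"; returns the picture (480x640x3 uint8, red, green, blue); there is no depth.
- optics.camera_model(name): a dict with "camera_matrix" (3x3 intrinsics, pixels), "world_from_camera" (4x4, takes a point from camera to world coordinates); the wrist camera has in their place "tool_from_camera" (4x4, takes a point from camera to tool coordinates, whose origin is the TCP and whose axes are the tool frame's). Camera axes: x right, y down, z forward; pixel columns grow to the right and rows downward; lengths in m; the calibration is good to about 2 mm. A picture is of the moment at which its call begins: read the wrist's pose just before it. camera_model takes no time and is no camera call.
- close_job(): hands the job in, once; it reports no verdict.
The state is a dict: "time": time; "joint_positions": joint angles; "joint_vel": joint speeds; "joint_torque": joint torques, N m; "ee_pos": TCP position; "eef_rot": TCP orientation; "ft_force": force on the tool from outside, world axes, zero at the start; "torque": the same for the moment, N m; "width": finger opening in m.
Only numpy, scipy, OpenCV 4.12 (cv2) and the standard library are available. Lean on these libraries where they do the work, as an engineer would, in place of code of your own. Each camera call takes 0.05 s, during which the arm holds its last target.

### The job

Set the bench height stop with the blue-gripped setting gauge (not the yellow one): lay the gauge flat on the stop's base plate with its tongue under the stop screw, the dark spot on the tongue below the screw's tip. Then turn the orange driver clockwise until the sprung tip bears on the tongue and is pushed in by about 2 mm, so that the gauge just drags beneath it, and let go of everything.

Things in the scene. Friction and masses are not known exactly. Their poses are not given: they have to be found in the camera images.
- gauge_blue_grip (a point): Centre of the blue upright grip of a loose flat aluminium gauge; x along its tongue, y across, z up. Grip 22 (x) by 20 mm (y), pinch across y; point 42 mm above underside, grip top 61. Tongue 16 mm thick, 36 wide, from 18 mm behind to 113 ahead of the point, dark spot 90 ahead. Starts pointing roughly away from the robot. A like gauge with yellow grip, 24 mm thick, lies near; places may swap.
- stop_point (a point): On the screw axis at the top face of the fixed stop's base plate (10 mm above worktop). z up; open front to -x (towards the robot): the tongue goes in along +x. Plate: 125 mm in front, 42 each side; column 38 behind; bridge 54 to 72 above the plate, 44 wide, juts 24 in front. Driver on the same axis: orange bar handle 58 long, 14 thick, 28 tall, centre 104 above this point, stays at that height.
- driver (a joint): Driver angle, rad, grows clockwise from above; 0 to 2.2, starts 0.15 to 0.6, stays where left, turns with 0.06 Nm. At 0 the bar lies along the stop's x (white dot to +x), at 1.57 square across it. The screw sinks 8 mm per rad; free tip 26.6 mm above the plate at 0. With the blue gauge flat under it the tip meets the tongue at about 1.32 and is pushed in 2 mm at about 1.57.
- stop_tip (a joint): How far the sprung steel tip (12 mm across) is pushed up into the brass stop screw, m: 0 when free, at most 0.008. Spring: 0.5 N at first and 0.5 N more per mm. Round the work: a tall incubator to the left (y above about -0.03, beyond 0.45 m from the base axis; swing past it drawn in), a centrifuge to the right (y below about -0.37).

How it is judged:
On the way:
1. the blue gauge lies flat on the base plate with the dark spot of its tongue under the still free tip (x of stop_point in the frame of gauge_blue_grip between 0.075 and 0.105 m and y of stop_point in the frame of gauge_blue_grip between -0.014 and 0.014 m and z of gauge_blue_grip in the frame of stop_point below 0.046 m and angle between gauge_blue_grip's own z axis and vertical below 0.06 rad and value of joint stop_tip below 0.0005 m), for 0.2 s.
At the end, for the whole second after the job is handed in: The blue gauge lies flat on the base plate, the screw axis within 15 mm along and 14 mm across of the dark spot on its tongue, and the sprung tip bears on the tongue, pushed in by 0.4 to 4 mm (driver within about 13 degrees of square across the stop); everything is released (x of stop_point in the frame of gauge_blue_grip between 0.075 and 0.105 m and y of stop_point in the frame of gauge_blue_grip between -0.014 and 0.014 m and z of gauge_blue_grip in the frame of stop_point below 0.046 m and angle between gauge_blue_grip's own z axis and vertical below 0.06 rad and value of joint stop_tip between 0.0004 and 0.004 m); the robot touches nothing.
It also fails if it takes over 59 s, if anything falls off the work surface, if the arm or the gripper's body presses on something with over 40 N, if the wrist force passes 120 N, or if a joint passes its speed limit or range.

## Working session

There is one attempt and no reset: what is moved stays moved. The work goes in short steps, Python scripts to look and compute and a shell command to move; the robot and the scene stay as the last step left them, time stands still between calls to the robot, and variables do not carry over. Pictures are saved under pics/ and viewed, and the job is handed in when it is done.

```bash
ls; mkdir -p pics; python3 - <<'E'
from bench import r, optics
import cv2,numpy as np
np.set_printoptions(precision=4,suppress=True)
print(r.read_state())
for n in ["scene","top"]:
    im=optics.camera(n); cv2.imwrite(f"pics/{n}0.png",im[:,:,::-1]); m=optics.camera_model(n); print(n,m)
print(optics.camera_model("wrist"))
E
```

```text
pics
{'time': 0.0, 'joint_positions': array([-1.1316,  0.3329, -0.0647,  1.461 ,  0.0216,  1.3499, -0.0885]), 'joint_vel': array([ 0.0019,  0.0011, -0.0007, -0.0008, -0.0002,  0.0009,  0.0004]), 'joint_torque': array([ -0.001 , -62.3247,   0.0237, -38.9895,  -0.0615,   0.0397,
         0.0001]), 'ee_pos': array([0.2783, 0.5592, 0.2387]), 'eef_rot': array([ 0.1613,  0.6884, -0.1623,  0.6883]), 'ft_force': array([-0.2383,  0.3592, -0.4901]), 'torque': array([-0.0589, -0.0008, -0.0454]), 'width': 0.08707119591228288}
scene {'camera_matrix': array([[514.7561,   0.    , 319.9007],
       [  0.    , 514.7561, 241.6786],
       [  0.    ,   0.    ,   1.    ]]), 'world_from_camera': array([[-0.9025, -0.2294,  0.3645,  0.1965],
       [-0.4306,  0.473 , -0.7687,  0.4365],
       [ 0.0039, -0.8507, -0.5256,  0.5146],
       [ 0.    ,  0.    ,  0.    ,  1.    ]])}
top {'camera_matrix': array([[594.0836,   0.    , 308.9624],
       [  0.    , 594.0836, 230.5992],
       [  0.    ,   0.    ,   1.    ]]), 'world_from_camera': array([[ 0.0009, -0.9857,  0.1684,  0.3507],
       [-1.    , -0.0022, -0.0077, -0.2278],
       [ 0.008 , -0.1684, -0.9857,  0.9102],
       [ 0.    ,  0.    ,  0.    ,  1.    ]])}
{'camera_matrix': array([[407.354 ,   0.    , 323.9327],
       [  0.    , 407.354 , 240.8958],
       [  0.    ,   0.    ,   1.    ]]), 'tool_from_camera': array([[ 0.0008, -0.2407,  0.9706, -0.1439],
       [ 1.    ,  0.0006, -0.0007, -0.0003],
       [-0.0004,  0.9706,  0.2407, -0.0634],
       [ 0.    ,  0.    ,  0.    ,  1.    ]])}
```

View pics/scene0.png

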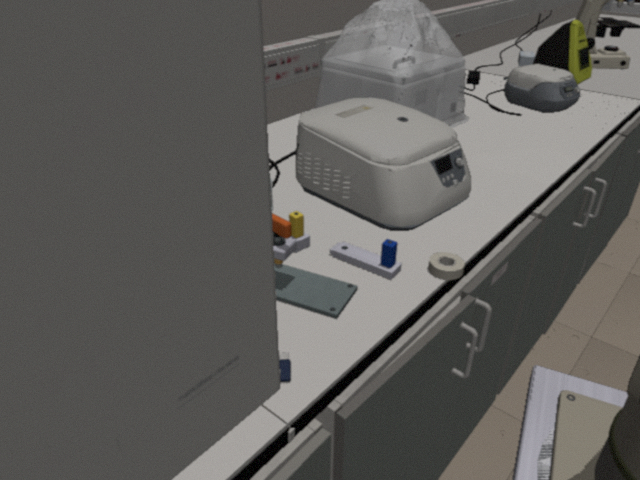

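View pics/top0.png

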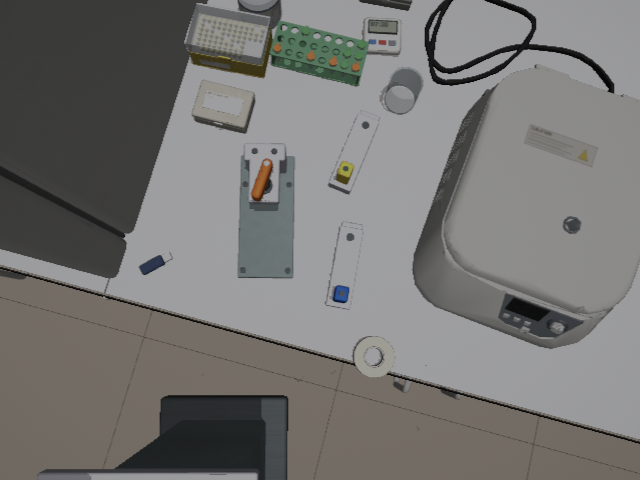

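The top view shows the blue gauge with its grip at (341,293) and its spot at (350,237). The yellow gauge is at (345,170), the stop plate spans (238–295, 155–277), and the orange bar is around (262,179). Next I'll measure these.

```bash
cat > h.py <<'E'
import numpy as np,cv2
from bench import r,optics
from scipy.spatial.transform import Rotation as R
np.set_printoptions(precision=4,suppress=True)
def pose(s=None):
    s=s or r.read_state(); T=np.eye(4);T[:3,:3]=R.from_quat(s['eef_rot']).as_matrix();T[:3,3]=s['ee_pos'];return T
def ray(name,uv,z,T=None):
    m=optics.camera_model(name)
    W=m['world_from_camera'] if name!='wrist' else (pose() if T is None else T)@m['tool_from_camera']
    u=cv2.undistortPoints(np.float64([[uv]]),m['camera_matrix'],None)[0,0]
    d=W[:3,:3]@np.r_[u,1]; o=W[:3,3]
    return o+d*(z-o[2])/d[2]
def blobs(im,lo,hi,mn=20):
    h=cv2.cvtColor(im,cv2.COLOR_RGB2HSV); m=cv2.inRange(h,np.array(lo),np.array(hi))
    c,_=cv2.findContours(m,cv2.RETR_EXTERNAL,cv2.CHAIN_APPROX_NONE)
    return sorted([x for x in c if cv2.contourArea(x)>mn],key=cv2.contourArea,reverse=True)
E
python3 - <<'E'
from h import *
im=cv2.imread('pics/top0.png')[:,:,::-1].copy()
for nm,lo,hi in [('blue',(105,150,80),(125,255,255)),('orange',(5,170,120),(18,255,255))]:
    for c in blobs(im,lo,hi)[:4]:
        print(nm,cv2.minAreaRect(c),cv2.contourArea(c))
P=lambda uv,z:print(uv,z,ray('top',uv,z))
P((341,291),.061);P((350,237),.016)
for uv in [(238.5,277),(293,277),(295,156),(240,156)]:P(uv,.01)
P((262,179),.128);P((267,163),.128);P((256,195),.128)
P((120,275),0);P((125,235),.0);P((170,90),0)
big=cv2.resize(im[120:320,220:380],None,fx=3.75,fy=3,interpolation=cv2.INTER_CUBIC)
big=cv2.resize(im[130:320,225:375],None,fx=3.1,fy=3.1,interpolation=cv2.INTER_CUBIC)
cv2.imwrite('pics/topz.png',big[:,:,::-1])
T=pose();print(T)
E
```

```text
blue ((340.9615478515625, 293.19232177734375), (13.335896492004395, 14.120361328125), 11.309932708740234) 163.5
orange ((261.2153015136719, 178.03285217285156), (8.45814037322998, 39.21501922607422), 19.98310661315918) 239.0
(341, 291) 0.061 [ 0.4085 -0.2802  0.061 ]
(350, 237) 0.016 [ 0.4937 -0.2974  0.016 ]
(238.5, 277) 0.01 [ 0.4329 -0.1281  0.01  ]
(293, 277) 0.01 [ 0.433  -0.2107  0.01  ]
(295, 156) 0.01 [ 0.6233 -0.2128  0.01  ]
(240, 156) 0.01 [ 0.623  -0.1265  0.01  ]
(262, 179) 0.128 [ 0.5551 -0.1703  0.128 ]
(267, 163) 0.128 [ 0.5775 -0.1767  0.128 ]
(256, 195) 0.128 [ 0.5328 -0.1625  0.128 ]
(120, 275) 0 [0.4366 0.0543 0.    ]
(125, 235) 0.0 [0.4986 0.0499 0.    ]
(170, 90) 0 [ 0.7363 -0.0101  0.    ]
[[-0.0006  0.4455  0.8953  0.2783]
 [-0.0012  0.8953 -0.4455  0.5592]
 [-1.     -0.0013  0.      0.2388]
 [ 0.      0.      0.      1.    ]]
```

View pics/topz.png

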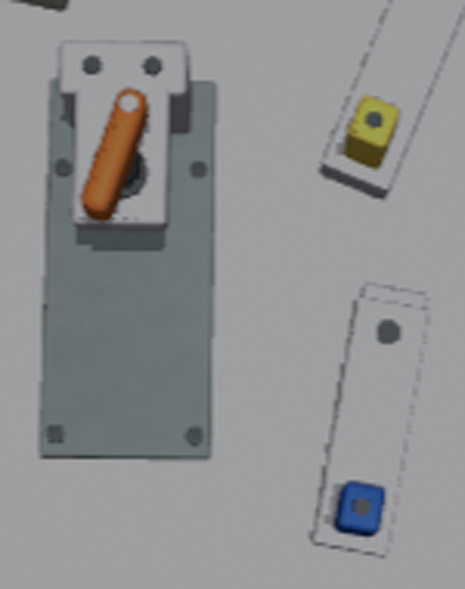

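Estimates so far:
- **Stop:** about (0.556, -0.1695), yaw about 0, driver at about 0.3 rad.
- **Blue grip:** about (0.405, -0.280), yaw about -0.19.

First I'll draw the arm in radially.

```bash
python3 -m inch '[{"translation":[0,-5.5,0],"spin":0},{"translation":[0,-5.5,0],"spin":-5},{"translation":[0,-5.5,0],"spin":-5},{"translation":[0,-5.5,0],"spin":0}]' 0; python3 -c "
from h import *
s=r.read_state();T=pose(s);print(T,s['joint_positions'],np.hypot(T[0,3],T[1,3]),np.arctan2(T[1,3],T[0,3]),np.arctan2(T[1,2],T[0,2]))"
```

```text
time: 0.6
ee_pos: [0.1914, 0.3525, 0.2354]
eef_rot: [0.096, 0.701, -0.101, 0.699]
ft_force: [-0.3, -1.1, 1.0]
width: 0.087
[[-0.003   0.2766  0.961   0.1914]
 [-0.0063  0.961  -0.2766  0.3525]
 [-1.     -0.0069 -0.0011  0.2354]
 [ 0.      0.      0.      1.    ]] [-1.0823 -0.1542 -0.0943  1.9961 -0.0154  1.3059  0.1192] 0.40116958721723034 1.0733348223463484 -0.2802265060209857
```

```bash
python3 -m inch '[{"translation":[0,0,0],"spin":-10},{"translation":[0,0,0],"spin":-10},{"translation":[0,0,0],"spin":-10},{"translation":[0,0,0],"spin":-10},{"translation":[0,0,0],"spin":-10},{"translation":[0,0,0],"spin":-10},{"translation":[0,0,0],"spin":-10},{"translation":[0,0,0],"spin":-9},{"translation":[0,0,-1.5],"spin":0}]' 0; python3 -c "
from h import *
s=r.read_state();T=pose(s);print(T,s['joint_positions'],np.hypot(T[0,3],T[1,3]),np.arctan2(T[1,3],T[0,3]),np.arctan2(T[1,2],T[0,2]))"
```

```text
time: 1.72
ee_pos: [0.1837, 0.3331, 0.2339]
eef_rot: [-0.384, 0.598, 0.38, 0.592]
ft_force: [-0.1, -0.2, -0.3]
width: 0.087
[[-0.0037 -0.9088  0.4172  0.1837]
 [-0.0094  0.4172  0.9088  0.3331]
 [-0.9999 -0.0005 -0.0101  0.2339]
 [ 0.      0.      0.      1.    ]] [-1.1984 -0.2069  0.0097  2.043   0.0021  1.3156  1.5218] 0.3803779680888957 1.0669260268490812 1.1403925684081977
```

```bash
python3 -m inch '[{"translation":[0,-5.2,-0.4],"spin":8},{"translation":[0,-5.2,-0.4],"spin":8},{"translation":[0,-5.2,-0.4],"spin":8},{"translation":[0,-5.2,-0.4],"spin":8}]' 0; python3 -c "
from h import *
s=r.read_state();T=pose(s);print(T,s['joint_positions'],np.hypot(T[0,3],T[1,3]),np.arctan2(T[1,3],T[0,3]),np.arctan2(T[1,2],T[0,2]))"
```

```text
time: 2.22
ee_pos: [0.3371, 0.1918, 0.2343]
eef_rot: [-0.197, 0.682, 0.191, 0.678]
ft_force: [1.0, -0.4, 0.3]
width: 0.0874
[[-0.0045 -0.5278  0.8494  0.3371]
 [-0.0088  0.8494  0.5277  0.1918]
 [-1.     -0.0051 -0.0084  0.2343]
 [ 0.      0.      0.      1.    ]] [-0.9434 -0.2177  0.2663  2.0409  0.0629  1.3205  1.4275] 0.38786409090384144 0.5173240950219865 0.5559282210406542
```

```bash
python3 -m inch '[{"translation":[0,-5.2,-0.7],"spin":8},{"translation":[0,-5.2,-0.6],"spin":8},{"translation":[0,-5.2,-0.5],"spin":8},{"translation":[0,-5.2,-0.4],"spin":8},{"translation":[0,-5.2,-0.4],"spin":8},{"translation":[0,-5.2,-0.3],"spin":8},{"translation":[0,-5.2,-0.3],"spin":8}]' 0; python3 -c "
from h import *
s=r.read_state();T=pose(s);print(T,s['joint_positions'],np.hypot(T[0,3],T[1,3]),np.arctan2(T[1,3],T[0,3]),np.arctan2(T[1,2],T[0,2]))"
```

```text
time: 3.1
ee_pos: [0.3394, -0.1729, 0.2356]
eef_rot: [0.169, 0.688, -0.172, 0.684]
ft_force: [1.2, -0.1, 0.0]
width: 0.0874
[[-0.0059  0.4681  0.8836  0.3394]
 [-0.0027  0.8837 -0.4681 -0.1729]
 [-1.     -0.0052 -0.0039  0.2356]
 [ 0.      0.      0.      1.    ]] [-0.4687 -0.3575  0.671   2.0721  0.2279  1.3648  1.2058] 0.3809206274836439 -0.4712686123828457 -0.48718412801877053
```

```bash
python3 -m inch '[{"translation":[0,-3.2,4],"spin":0},{"translation":[0,-3.2,4],"spin":0},{"translation":[0,0,0],"spin":-8.5},{"translation":[0,0,0],"spin":-8.5},{"translation":[0,0,0],"spin":0}]' 0; python3 - <<'E'
from h import *
s=r.read_state();T=pose(s);im=optics.camera('wrist');cv2.imwrite('pics/w1.png',im[:,:,::-1])
print(T,s['joint_positions'])
for c in blobs(im,(105,150,60),(125,255,255))[:2]: print(cv2.minAreaRect(c),cv2.contourArea(c),[ray('wrist',cv2.minAreaRect(c)[0],z,T) for z in(.061,)])
E
```

```text
time: 3.72
ee_pos: [0.3738, -0.2723, 0.2339]
eef_rot: [0.078, 0.705, -0.074, 0.701]
ft_force: [0.5, -0.1, 1.0]
width: 0.0871
[[-0.0052  0.2141  0.9768  0.3738]
 [ 0.0059  0.9768 -0.2141 -0.2723]
 [-1.      0.0047 -0.0063  0.2339]
 [ 0.      0.      0.      1.    ]] [-0.5284 -0.1276  1.0134  1.9125  0.1092  1.3057  1.8069]
((321.5, 258.5), (35.0, 23.0), 90.0) 727.0 [array([ 0.4012, -0.2805,  0.061 ])]
```

View pics/w1.png

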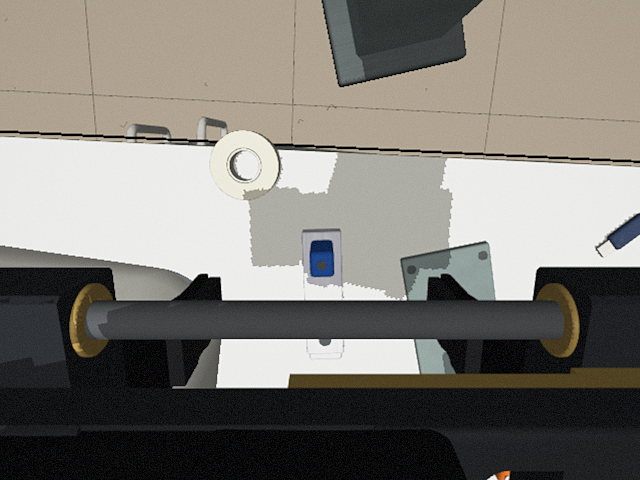

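Wrist view: grip top dot at about (321,265), spot at about (325,341), and the tongue runs almost vertically in the image.

```bash
python3 - <<'E'
from h import *
T=pose()
im=cv2.imread('pics/w1.png')
cv2.imwrite('pics/w1z.png',cv2.resize(im[220:370,270:380],None,fx=4,fy=4,interpolation=cv2.INTER_CUBIC))
a=ray('wrist',(321.3,265),.061,T);b=ray('wrist',(324.7,341),.016,T)
print(a,b,b-a,np.arctan2(*(b-a)[[1,0]]),np.arctan2(T[1,2],T[0,2]))
g=a+0;g[2]=.041; print((T[:3,:3].T@(g-T[:3,3]))*100)
E
```

```text
[ 0.4066 -0.2818  0.061 ] [ 0.4959 -0.2983  0.016 ] [ 0.0894 -0.0165 -0.045 ] -0.18308155844332616 -0.21715213523873297
[19.2728 -0.3175  3.5211]
```

View pics/w1z.png

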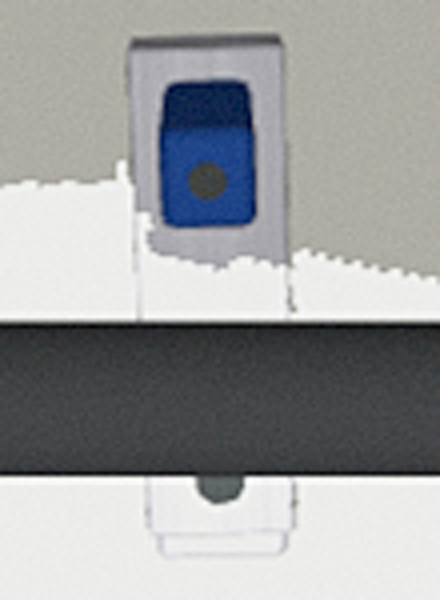

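```bash
python3 -m inch '[{"translation":[0,-0.3,3.5],"spin":-2},{"translation":[5,0,0],"spin":0},{"translation":[5,0,0],"spin":0},{"translation":[4,0,0],"spin":0},{"translation":[0,0,0],"spin":0},{"translation":[0,0,0],"spin":0}]' 0; python3 - <<'E'
from h import *
T=pose();print(T)
g=np.array([.4066,-.2816,.042]);print((T[:3,:3].T@(g-T[:3,3]))*100,np.arctan2(T[1,2],T[0,2]),r.read_state()['joint_positions'])
E
```

```text
time: 4.53
ee_pos: [0.4092, -0.2791, 0.0919]
eef_rot: [0.078, 0.703, -0.068, 0.704]
ft_force: [0.3, -0.4, -0.2]
width: 0.0872
[[ 0.0031  0.206   0.9786  0.4092]
 [ 0.0144  0.9784 -0.206  -0.2791]
 [-0.9999  0.0147  0.0001  0.0919]
 [ 0.      0.      0.      1.    ]]
[ 4.9852 -0.3755 -0.2038] -0.2074923391253585 [-0.3943  0.3159  1.0463  2.0026 -0.3393  1.0098  2.1805]
```

```bash
python3 -m inch '[{"translation":[2.5,-0.4,-0.2],"spin":-2},{"translation":[2.4,0,0],"spin":0},{"translation":[0,0,0],"spin":0}]' 0; python3 - <<'E'
from h import *
T=pose();print(T)
g=np.array([.4066,-.2816,.042]);print((T[:3,:3].T@(g-T[:3,3]))*100,np.arctan2(T[1,2],T[0,2]))
E
```

```text
time: 4.9
ee_pos: [0.4108, -0.2825, 0.0476]
eef_rot: [0.067, 0.7, -0.056, 0.708]
ft_force: [-0.2, -0.5, 1.2]
width: 0.0868
[[ 0.0127  0.173   0.9848  0.4108]
 [ 0.0141  0.9848 -0.1732 -0.2825]
 [-0.9998  0.0161  0.0101  0.0476]
 [ 0.      0.      0.      1.    ]]
[ 0.559   0.0083 -0.4314] -0.17404046447239593
```

```bash
python3 -m inch '[{"translation":[0.5,0,-0.4],"spin":0},{"translation":[0,0,0],"spin":0}]' 0; python3 -m inch '[{"translation":[0,0,0],"spin":0},{"translation":[0,0,0],"spin":0},{"translation":[0,0,0],"spin":0},{"translation":[0,0,0],"spin":0}]' 1 20; python3 - <<'E'
from h import *
s=r.read_state();T=pose(s);print(T,s['width'],s['joint_positions']);im=optics.camera('wrist');cv2.imwrite('pics/w2.png',im[:,:,::-1])
E
```

```text
time: 5.15
ee_pos: [0.4083, -0.2823, 0.0452]
eef_rot: [0.067, 0.699, -0.056, 0.71]
ft_force: [0.3, 0.1, 1.0]
width: 0.0873
time: 5.65
ee_pos: [0.4091, -0.2824, 0.0465]
eef_rot: [0.067, 0.698, -0.056, 0.711]
ft_force: [0.4, -0.2, 0.7]
width: 0.0549
[[ 0.0188  0.1735  0.9846  0.4091]
 [ 0.0133  0.9847 -0.1738 -0.2824]
 [-0.9997  0.0164  0.0162  0.0465]
 [ 0.      0.      0.      1.    ]] 0.05486016118071564 [-0.3076  0.3903  0.9686  2.04   -0.436   0.9128  2.2952]
```

View pics/w2.png

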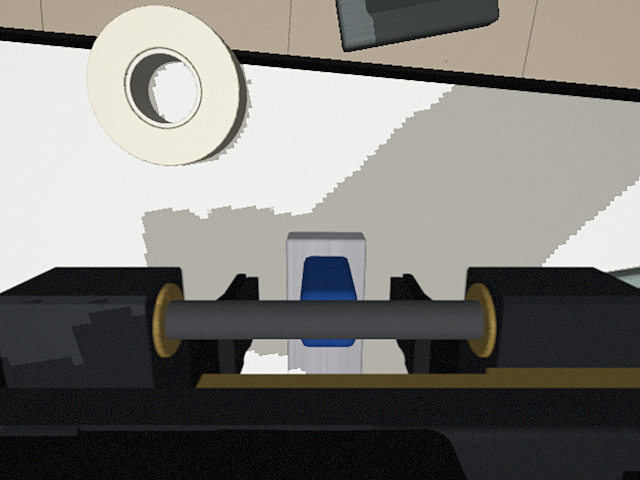

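```bash
python3 -m inch '[{"translation":[0.3,0,0],"spin":0},{"translation":[0,0,0],"spin":0},{"translation":[0,0,0],"spin":0},{"translation":[0,0,0],"spin":0},{"translation":[0,0,0],"spin":0}]' 1 20; python3 - <<'E'
from h import *
s=r.read_state();T=pose(s);print(T,s['width'],s['joint_positions'],s['ft_force'])
E
```

```text
time: 6.32
ee_pos: [0.4091, -0.2823, 0.0431]
eef_rot: [0.067, 0.698, -0.056, 0.71]
ft_force: [0.8, 0.8, -0.0]
width: 0.0199
[[ 0.0183  0.1735  0.9847  0.4091]
 [ 0.0134  0.9847 -0.1738 -0.2823]
 [-0.9997  0.0164  0.0157  0.0431]
 [ 0.      0.      0.      1.    ]] 0.019870284794042424 [-0.3022  0.3968  0.9628  2.0418 -0.4428  0.9071  2.3002] [ 0.7689  0.7911 -0.0267]
```

```bash
python3 -m inch '[{"translation":[-2.5,0,0],"spin":0},{"translation":[-3,0,0],"spin":0},{"translation":[0,3.7,-0.7],"spin":0},{"translation":[0,3.7,-0.7],"spin":-5},{"translation":[0,3.7,-0.5],"spin":-5},{"translation":[0,0,0],"spin":0},{"translation":[0,0,0],"spin":0}]'; python3 - <<'E'
from h import *
s=r.read_state();T=pose(s);print(T,s['width'],s['joint_positions'],s['ft_force'])
for n in('top','scene'):
  im=optics.camera(n);cv2.imwrite(f'pics/{n}2.png',im[:,:,::-1])
E
```

```text
time: 7.2
ee_pos: [0.4041, -0.168, 0.1003]
eef_rot: [0.004, 0.701, 0.006, 0.713]
ft_force: [0.2, -0.4, -0.6]
width: 0.02
[[ 0.0168 -0.003   0.9999  0.4041]
 [ 0.0141  0.9999  0.0028 -0.168 ]
 [-0.9998  0.0141  0.0168  0.1003]
 [ 0.      0.      0.      1.    ]] 0.01995798306405518 [-0.7465  0.0316  1.089   2.1451 -0.0568  0.9715  1.9476] [ 0.2148 -0.4217 -0.6004]
```

View pics/top2.png

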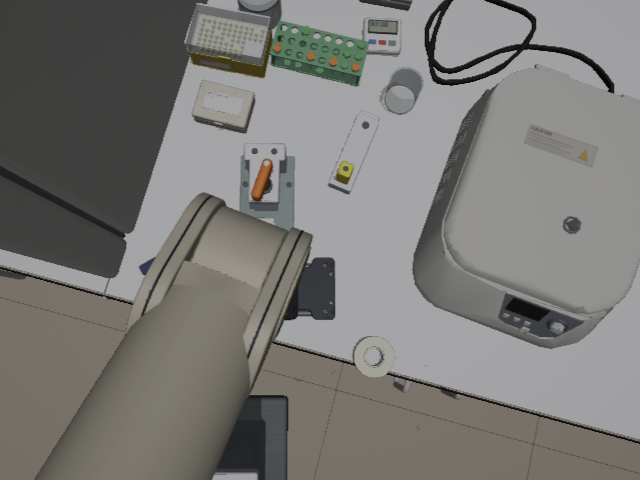

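View pics/scene2.png

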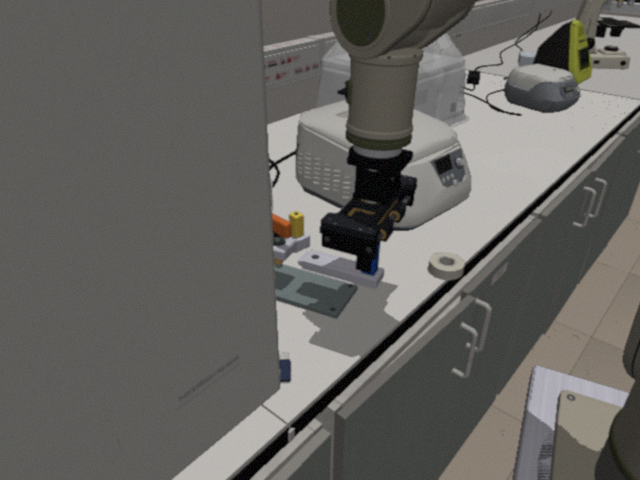

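```bash
python3 -m inch '[{"translation":[2.1,-0.1,0],"spin":0},{"translation":[2.1,0,0],"spin":0},{"translation":[0,0,0],"spin":0}]'; python3 - <<'E'
from h import *
s=r.read_state();T=pose(s);print(T,s['width'],s['joint_positions'],s['ft_force'])
E
```

```text
time: 7.68
ee_pos: [0.4046, -0.1725, 0.0575]
eef_rot: [0.005, 0.701, 0.002, 0.713]
ft_force: [-0.7, -0.3, -0.7]
width: 0.02
[[ 0.0163  0.0043  0.9999  0.4046]
 [ 0.0106  0.9999 -0.0045 -0.1725]
 [-0.9998  0.0107  0.0162  0.0575]
 [ 0.      0.      0.      1.    ]] 0.01998172896124863 [-0.676   0.1914  1.0714  2.1755 -0.24    0.8766  2.1074] [-0.7367 -0.2953 -0.7269]
```

```bash
python3 -m inch '[{"translation":[0.2,0.3,2],"spin":0},{"translation":[0.1,0,2.2],"spin":0},{"translation":[0,0,0],"spin":0}]'; python3 - <<'E'
from h import *
s=r.read_state();T=pose(s);print(T,s['width'],s['joint_positions'],s['ft_force'])
E
```

```text
time: 8.05
ee_pos: [0.4481, -0.1725, 0.0572]
eef_rot: [0.006, 0.701, -0.0, 0.713]
ft_force: [-0.5, -0.7, -1.9]
width: 0.0198
[[ 0.0166  0.0092  0.9998  0.4481]
 [ 0.0084  0.9999 -0.0093 -0.1725]
 [-0.9998  0.0086  0.0165  0.0572]
 [ 0.      0.      0.      1.    ]] 0.01984344388994621 [-0.6031  0.3174  1.0029  2.0795 -0.3588  0.9065  2.1616] [-0.4886 -0.737  -1.9065]
```

```bash
python3 -m inch '[{"translation":[0.1,0.4,2],"spin":0},{"translation":[0.1,0,0],"spin":0},{"translation":[0,0,0],"spin":0}]'; python3 - <<'E'
from h import *
s=r.read_state();T=pose(s);print(T,s['width'],s['joint_positions'],s['ft_force'])
for n in('top','wrist','scene'):
  im=optics.camera(n);cv2.imwrite(f'pics/{n}3.png',im[:,:,::-1])
E
```

```text
time: 8.43
ee_pos: [0.4668, -0.1708, 0.057]
eef_rot: [0.007, 0.701, -0.002, 0.713]
ft_force: [-0.3, 0.5, -2.2]
width: 0.0198
[[ 0.0159  0.0132  0.9998  0.4668]
 [ 0.0073  0.9999 -0.0133 -0.1708]
 [-0.9998  0.0075  0.0158  0.057 ]
 [ 0.      0.      0.      1.    ]] 0.019764157978788107 [-0.5809  0.362   0.9784  2.0377 -0.3939  0.9214  2.166 ] [-0.2803  0.5102 -2.2086]
```

View pics/wrist3.png

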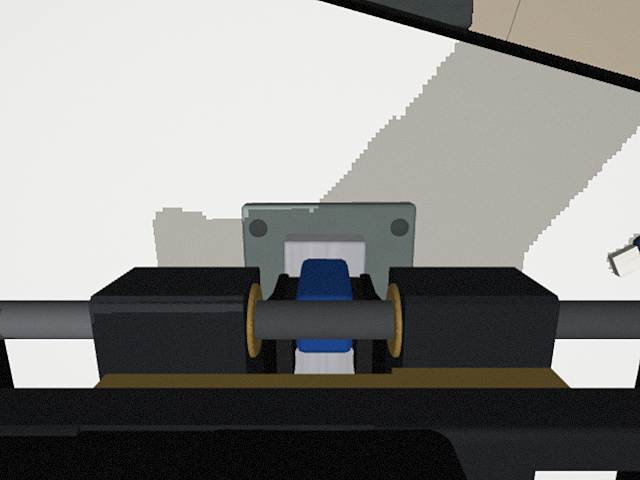

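View pics/scene3.png

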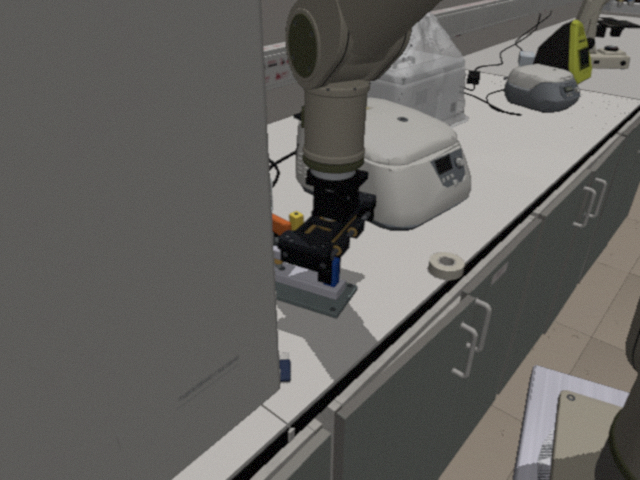

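View pics/top3.png

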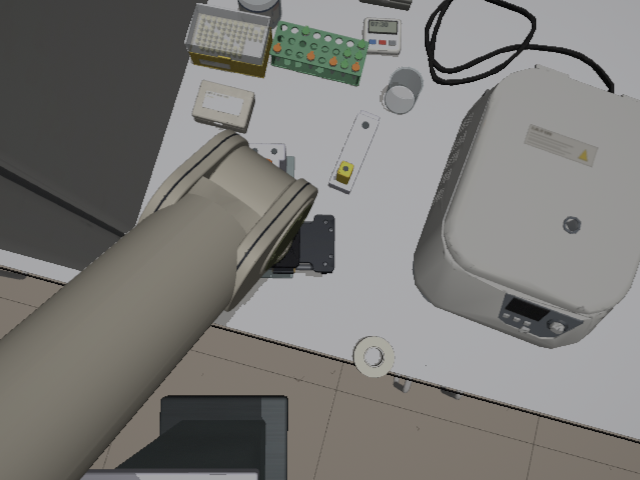

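```bash
python3 - <<'E'
from h import *
T=pose()
for uv,z in [((244,204),.01),((415,204),.01),((286,241),.03),((365,241),.03)]: print(uv,ray('wrist',uv,z,T))
E
python3 -m inch '[{"translation":[0.2,0.1,0.2],"spin":-0.5},{"translation":[0.2,0,0],"spin":0},{"translation":[0.1,0,0],"spin":0}]'; python3 - <<'E'
from h import *
s=r.read_state();T=pose(s);print(T,s['width'],s['ft_force'])
E
```

```text
(244, 204) [ 0.4329 -0.2083  0.01  ]
(415, 204) [ 0.434  -0.1278  0.01  ]
(286, 241) [ 0.4459 -0.1874  0.03  ]
(365, 241) [ 0.4464 -0.1533  0.03  ]
time: 8.95
ee_pos: [0.4692, -0.1689, 0.0526]
eef_rot: [0.005, 0.701, 0.002, 0.713]
ft_force: [-9.1, 5.8, 27.3]
width: 0.0197
[[ 0.0165  0.0033  0.9999  0.4692]
 [ 0.0096  0.9999 -0.0034 -0.1689]
 [-0.9998  0.0097  0.0165  0.0526]
 [ 0.      0.      0.      1.    ]] 0.01974458671964404 [-9.1483  5.8032 27.3139]
```

```bash
python3 -m inch '[{"translation":[-0.1,0,0],"spin":0}]'; python3 -m inch '[{"translation":[0,0,0],"spin":0},{"translation":[0,0,0],"spin":0},{"translation":[0,0,0],"spin":0},{"translation":[0,0,0],"spin":0},{"translation":[0,0,0],"spin":0}]' 0.4;  python3 - <<'E'
from h import *
s=r.read_state();T=pose(s);print(T,s['width'],s['ft_force'])
E
```

```text
time: 9.07
ee_pos: [0.4692, -0.169, 0.0537]
eef_rot: [0.005, 0.701, 0.002, 0.713]
ft_force: [0.3, 0.9, -1.5]
width: 0.0199
time: 9.7
ee_pos: [0.4693, -0.1692, 0.0536]
eef_rot: [0.005, 0.701, 0.002, 0.713]
ft_force: [0.2, 0.6, -0.2]
width: 0.0515
[[ 0.0167  0.0034  0.9999  0.4693]
 [ 0.0093  1.     -0.0036 -0.1692]
 [-0.9998  0.0093  0.0167  0.0536]
 [ 0.      0.      0.      1.    ]] 0.05148844591977871 [ 0.1733  0.6227 -0.2367]
```

```bash
python3 -m inch '[{"translation":[-2.5,0,0],"spin":0},{"translation":[-4,0,0],"spin":0},{"translation":[-5,0,0],"spin":0},{"translation":[-5,0,0],"spin":0},{"translation":[0,0,0],"spin":0}]';  python3 - <<'E'
from h import *
s=r.read_state();T=pose(s);print(T,s['width'],s['ft_force'],s['joint_positions'])
for n in('top','wrist','scene'):
  im=optics.camera(n);cv2.imwrite(f'pics/{n}4.png',im[:,:,::-1])
E
```

```text
time: 10.32
ee_pos: [0.4661, -0.1712, 0.2228]
eef_rot: [0.005, 0.702, 0.001, 0.712]
ft_force: [0.4, -0.4, 0.1]
width: 0.0521
[[ 0.0146  0.0047  0.9999  0.4661]
 [ 0.0089  0.9999 -0.0048 -0.1712]
 [-0.9999  0.009   0.0146  0.2228]
 [ 0.      0.      0.      1.    ]] 0.05214070835411893 [ 0.3571 -0.3535  0.08  ] [-0.8446  0.0322  1.1576  1.8683 -0.0448  1.2495  1.8926]
```

View pics/wrist4.png

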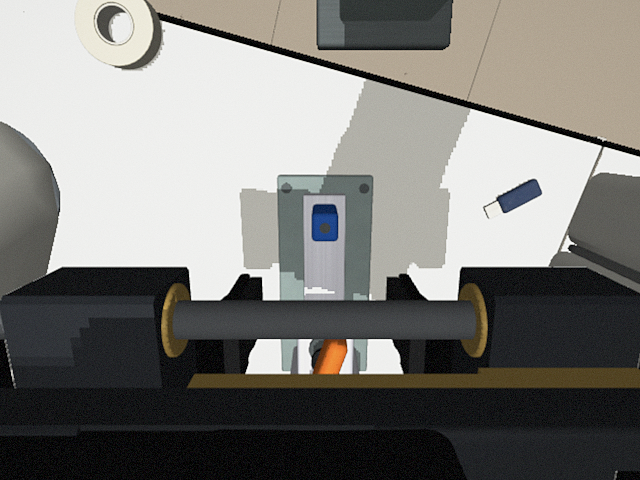

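View pics/scene4.png

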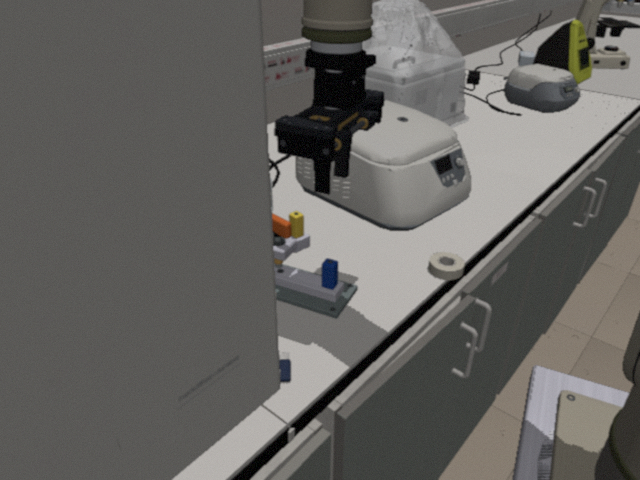

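View pics/top4.png

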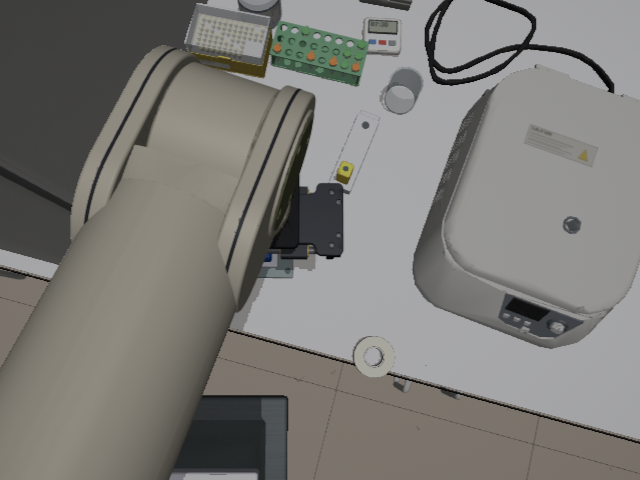

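The gauge now lies on the plate under the screw: grip top dot at (325,228) in the wrist view, tongue parallel to the plate edges. Next I'll move over the driver.

```bash
python3 -m inch '[{"translation":[0,0.3,4.5],"spin":0},{"translation":[0,0,4.5],"spin":0},{"translation":[0,0,0],"spin":8.5},{"translation":[0,0,0],"spin":8.5},{"translation":[0,0,0],"spin":0}]';  python3 - <<'E'
from h import *
s=r.read_state();T=pose(s);print(T,s['width'],s['ft_force'],s['joint_positions'],np.arctan2(T[1,2],T[0,2]))
for n in('top','wrist'):
  im=optics.camera(n);cv2.imwrite(f'pics/{n}5.png',im[:,:,::-1])
print((T[:3,:3].T@(np.array([.5575,-.1685,.117])-T[:3,3]))*100)
for uv,z in [((278,176),.01),((373,176),.01)]: pass
E
```

```text
time: 11.1
ee_pos: [0.546, -0.1689, 0.2132]
eef_rot: [0.114, 0.7, -0.106, 0.697]
ft_force: [0.1, 0.2, -0.3]
width: 0.0521
[[-0.0023  0.3074  0.9516  0.546 ]
 [ 0.0113  0.9515 -0.3073 -0.1689]
 [-0.9999  0.0101 -0.0057  0.2132]
 [ 0.      0.      0.      1.    ]] 0.05211197514880061 [ 0.1025  0.1698 -0.349 ] [-0.6915  0.4311  1.1842  1.6836 -0.4208  1.3171  1.8313] -0.3123802145137867
[9.6153 0.2954 1.1317]
```

View pics/wrist5.png

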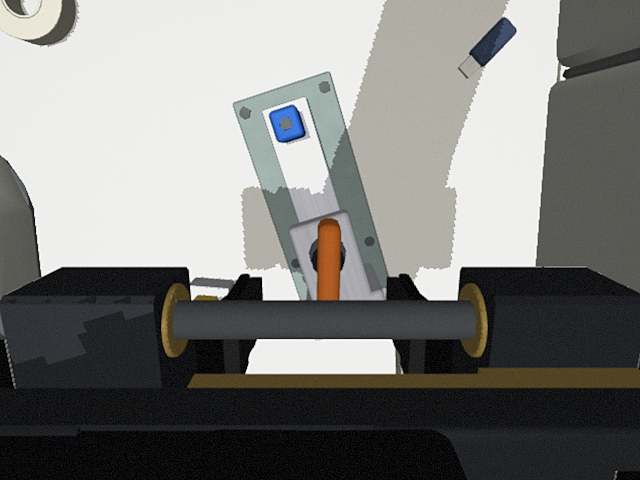

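View pics/top5.png

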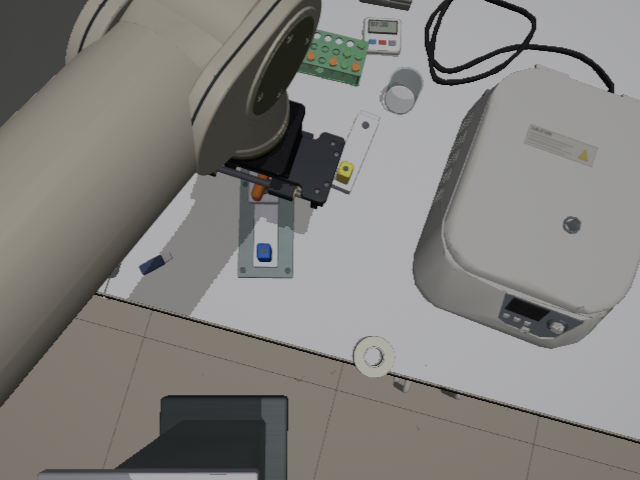

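```bash
python3 - <<'E'
from h import *
im=optics.camera('scene');cv2.imwrite('pics/scene5.png',im[:,:,::-1]); print(r.read_state()['joint_torque'])
E
```

```text
[ -0.0562 -38.1887  15.5403 -35.1843  -0.0112   0.0967  -0.0369]
```

View pics/scene5.png

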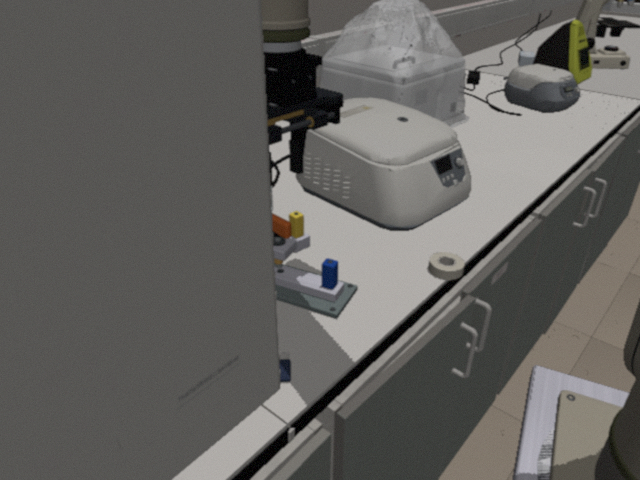

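```bash
python3 -m inch '[{"translation":[2,0.3,1.1],"spin":0},{"translation":[3,0,0],"spin":0},{"translation":[2,0,0],"spin":0},{"translation":[0,0,0],"spin":0}]';  python3 - <<'E'
from h import *
s=r.read_state();T=pose(s);print(T,s['width'],s['ft_force'],s['joint_positions'],np.arctan2(T[1,2],T[0,2]))
im=optics.camera('wrist');cv2.imwrite('pics/wrist6.png',im[:,:,::-1])
print((T[:3,:3].T@(np.array([.5575,-.1685,.117])-T[:3,3]))*100)
E
```

```text
time: 11.75
ee_pos: [0.5581, -0.1681, 0.1429]
eef_rot: [0.111, 0.699, -0.101, 0.699]
ft_force: [0.1, 0.2, -0.4]
width: 0.052
[[ 0.0018  0.2971  0.9548  0.5581]
 [ 0.0144  0.9547 -0.2971 -0.1681]
 [-0.9999  0.0143 -0.0025  0.1429]
 [ 0.      0.      0.      1.    ]] 0.05202590390519727 [ 0.1272  0.1559 -0.3739] [-0.6136  0.5204  1.0955  1.7365 -0.5091  1.2014  1.892 ] -0.301636617248485
[ 2.5864 -0.0953 -0.0425]
```

View pics/wrist6.png

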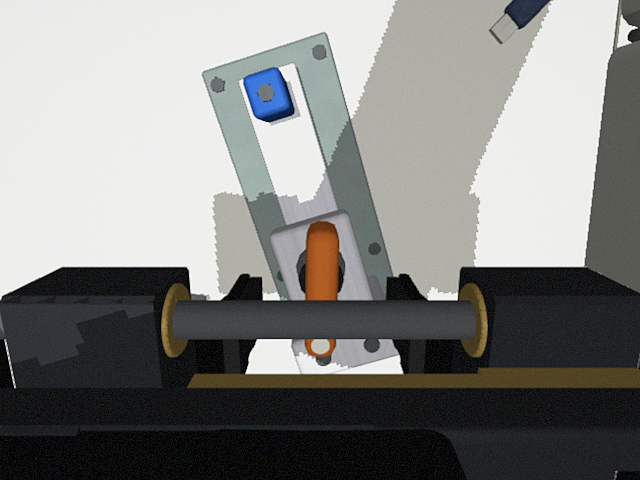

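```bash
python3 - <<'E'
from h import *
T=pose()
a=ray('wrist',(322,221),.126,T);b=ray('wrist',(320,357),.126,T);print(a,b,(a+b)/2,np.linalg.norm(a-b))
E
python3 -m inch '[{"translation":[1.3,-0.1,0],"spin":0},{"translation":[1.3,0,0],"spin":0},{"translation":[0,0,0],"spin":0}]'; python3 - <<'E'
from h import *
s=r.read_state();T=pose(s);print(T,s['width'],s['ft_force'])
E
```

```text
[ 0.5279 -0.1601  0.126 ] [ 0.5858 -0.1791  0.126 ] [ 0.5568 -0.1696  0.126 ] 0.06087918923066129
time: 12.18
ee_pos: [0.5592, -0.1691, 0.1177]
eef_rot: [0.111, 0.698, -0.101, 0.7]
ft_force: [0.6, -0.5, 0.1]
width: 0.0521
[[ 0.0055  0.2964  0.9551  0.5592]
 [ 0.0141  0.955  -0.2964 -0.1691]
 [-0.9999  0.0151  0.0011  0.1177]
 [ 0.      0.      0.      1.    ]] 0.052060907959785664 [ 0.5998 -0.5419  0.1038]
```

```bash
python3 -m inch '[{"translation":[0,0,-0.2],"spin":0},{"translation":[0,0,0],"spin":0},{"translation":[0,0,0],"spin":0},{"translation":[0,0,0],"spin":0},{"translation":[0,0,0],"spin":0},{"translation":[0,0,0],"spin":0},{"translation":[0,0,0],"spin":0}]' 1 8; python3 - <<'E'
from h import *
s=r.read_state();T=pose(s);print(T,s['width'],s['ft_force'],s['torque'])
E
```

```text
time: 13.05
ee_pos: [0.5575, -0.1691, 0.1185]
eef_rot: [0.111, 0.697, -0.101, 0.701]
ft_force: [1.2, -0.1, 0.1]
width: 0.0206
[[ 0.0066  0.2967  0.955   0.5575]
 [ 0.0133  0.9549 -0.2967 -0.1691]
 [-0.9999  0.0147  0.0023  0.1185]
 [ 0.      0.      0.      1.    ]] 0.020622248959267536 [ 1.177  -0.105   0.1432] [-0.1194  0.0003  0.0364]
```

```bash
python3 -m inch '[{"translation":[0,0,0],"spin":0},{"translation":[0,0,0],"spin":0},{"translation":[0,0,0],"spin":0},{"translation":[0,0,0],"spin":8},{"translation":[0,0,0],"spin":8},{"translation":[0,0,0],"spin":8},{"translation":[0,0,0],"spin":0}]' 1 8; python3 - <<'E'
from h import *
s=r.read_state();T=pose(s);print(T,s['width'],s['ft_force'],s['torque'],s['joint_positions'],np.arctan2(T[1,2],T[0,2]))
E
```

```text
time: 13.92
ee_pos: [0.5574, -0.1692, 0.1185]
eef_rot: [0.258, 0.66, -0.248, 0.661]
ft_force: [-1.1, -0.2, -0.5]
width: 0.0199
[[ 0.0065  0.6675  0.7446  0.5574]
 [ 0.0132  0.7445 -0.6675 -0.1692]
 [-0.9999  0.0141 -0.0039  0.1185]
 [ 0.      0.      0.      1.    ]] 0.019884782918875694 [-1.0529 -0.2208 -0.5148] [-0.1346  0.0778  0.0212] [-0.6457  0.6045  1.1648  1.7663 -0.6153  1.1845  1.5436] -0.7308624513313866
```

```bash
python3 - <<'E'
from h import *
for n in('wrist','top'):
  im=optics.camera(n);cv2.imwrite(f'pics/{n}7.png',im[:,:,::-1])
E
```

```text
(no output)
```

View pics/wrist7.png

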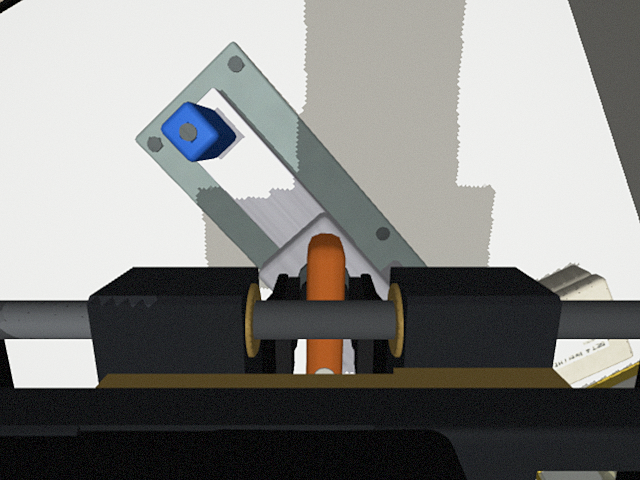

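The bar has turned with the jaws and is still vertical in the wrist view at column 325. I'll carry on turning.

```bash
python3 -m inch '[{"translation":[0,0,0],"spin":8},{"translation":[0,0,0],"spin":8},{"translation":[0,0,0],"spin":8},{"translation":[0,0,0],"spin":8},{"translation":[0,0,0],"spin":8},{"translation":[0,0,0],"spin":0}]' 1 8; python3 - <<'E'
from h import *
s=r.read_state();T=pose(s);print(T,s['width'],s['ft_force'],s['torque'],s['joint_positions'],np.arctan2(T[1,2],T[0,2]))
E
```

```text
time: 14.78
ee_pos: [0.5573, -0.1692, 0.1185]
eef_rot: [0.469, 0.536, -0.458, 0.532]
ft_force: [-0.3, -0.0, 0.4]
width: 0.0204
[[ 0.0072  0.99    0.1406  0.5573]
 [ 0.015   0.1404 -0.99   -0.1692]
 [-0.9999  0.0092 -0.0139  0.1185]
 [ 0.      0.      0.      1.    ]] 0.020360067073832297 [-0.3449 -0.0381  0.43  ] [-0.2105  0.0847  0.0219] [-0.6937  0.6998  1.279   1.7681 -0.7293  1.2382  0.9285] -1.4297600067017266
```

```bash
python3 -m inch '[{"translation":[0,0,0],"spin":4},{"translation":[0,0,0],"spin":3.5},{"translation":[0,0,0],"spin":0}]' 1 8; python3 - <<'E'
from h import *
s=r.read_state();T=pose(s);print(T[:3,3],s['width'],s['ft_force'],s['torque'],s['joint_positions'],np.arctan2(T[1,2],T[0,2]))
for n in('wrist','top','scene'):
  im=optics.camera(n);cv2.imwrite(f'pics/{n}8.png',im[:,:,::-1])
E
```

```text
time: 15.15
ee_pos: [0.5573, -0.1693, 0.1185]
eef_rot: [0.5, 0.508, -0.489, 0.503]
ft_force: [-0.6, -1.6, -0.7]
width: 0.0201
[ 0.5573 -0.1693  0.1185] 0.02011521210289604 [-0.5566 -1.5684 -0.695 ] [-0.2211  0.072   0.0552] [-0.6962  0.7078  1.2874  1.7682 -0.7388  1.2434  0.8166] -1.548660350257694
```

View pics/wrist8.png

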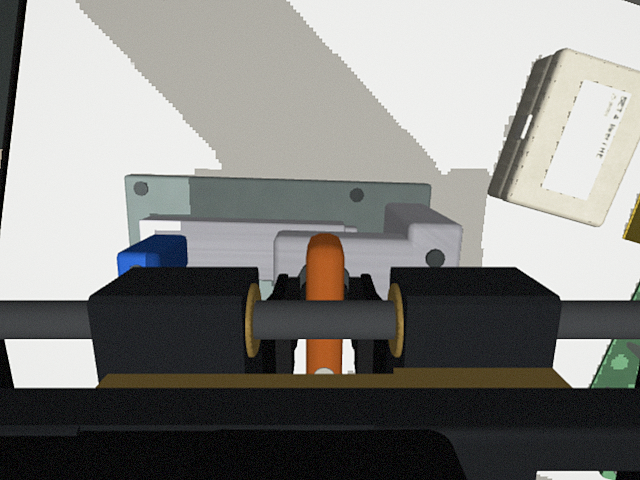

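View pics/top8.png

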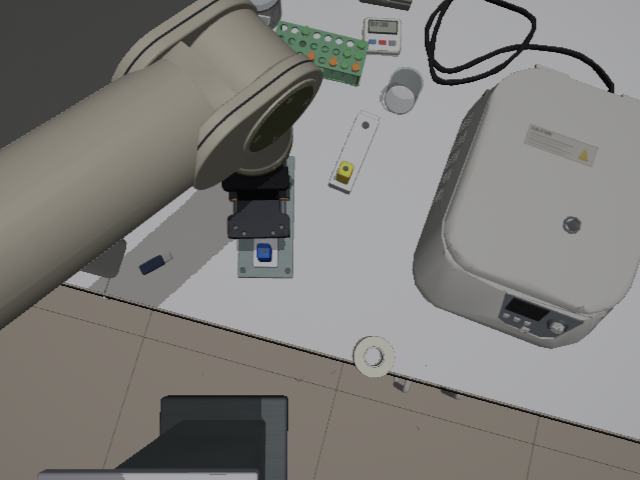

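```bash
python3 -m inch '[{"translation":[0,0,0],"spin":0},{"translation":[0,0,0],"spin":0},{"translation":[0,0,0],"spin":0},{"translation":[0,0,0],"spin":0},{"translation":[0,0,0],"spin":0}]' 0.4; python3 - <<'E'
from h import *
s=r.read_state();T=pose(s);print(T,s['width'],s['ft_force'],s['joint_positions'])
E
```

```text
time: 15.92
ee_pos: [0.5575, -0.1688, 0.1186]
eef_rot: [0.5, 0.508, -0.488, 0.504]
ft_force: [0.8, -0.3, 0.2]
width: 0.0515
[[ 0.0078  0.9997  0.0244  0.5575]
 [ 0.0165  0.0242 -0.9996 -0.1688]
 [-0.9998  0.0082 -0.0163  0.1186]
 [ 0.      0.      0.      1.    ]] 0.05149032517447366 [ 0.8295 -0.3286  0.2269] [-0.6963  0.707   1.2866  1.768  -0.7388  1.2433  0.818 ]
```

```bash
python3 -m inch '[{"translation":[-1.5,0,0],"spin":0},{"translation":[-1,0,0],"spin":0},{"translation":[0,0,0],"spin":0}]'; python3 - <<'E'
from h import *
s=r.read_state();T=pose(s);print(T[:3,3],s['width'],s['ft_force'],s['joint_positions'])
im=optics.camera('wrist');cv2.imwrite('pics/wrist9.png',im[:,:,::-1])
E
```

```text
time: 16.3
ee_pos: [0.5576, -0.1696, 0.1461]
eef_rot: [0.5, 0.508, -0.488, 0.504]
ft_force: [-0.7, 0.7, -0.7]
width: 0.0524
[ 0.5576 -0.1696  0.1461] 0.05235986546036702 [-0.7425  0.6881 -0.6998] [-0.7066  0.6599  1.2984  1.742  -0.6852  1.2739  0.7835]
```

View pics/wrist9.png

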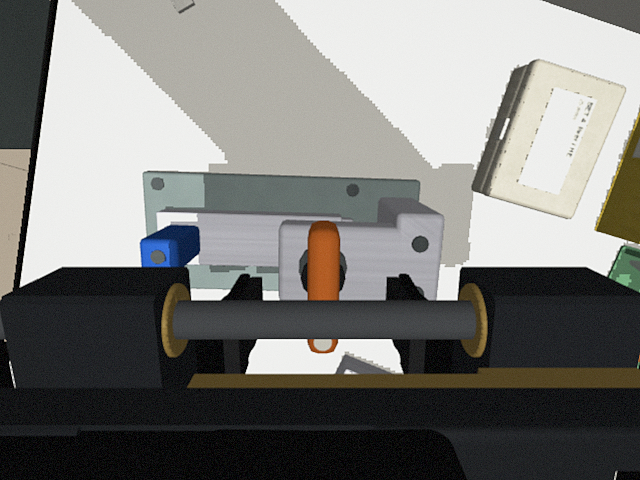

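```bash
python3 -m inch '[{"translation":[-1.5,0,0],"spin":0},{"translation":[0,0,0],"spin":0},{"translation":[0,0,0],"spin":0}]'; python3 - <<'E'
from h import *
s=r.read_state();T=pose(s);print(T[:3,3],s['width'],s['ft_force'],s['joint_positions'])
im=optics.camera('wrist');cv2.imwrite('pics/wrist10.png',im[:,:,::-1])
im=optics.camera('top');cv2.imwrite('pics/top10.png',im[:,:,::-1]);cv2.imwrite('pics/top10z.png',cv2.resize(im[190:300,215:315,::-1],None,fx=5,fy=5,interpolation=cv2.INTER_CUBIC))
E
```

```text
time: 16.73
ee_pos: [0.5572, -0.1696, 0.1616]
eef_rot: [0.5, 0.508, -0.488, 0.504]
ft_force: [0.1, 0.5, 0.1]
width: 0.052
[ 0.5572 -0.1696  0.1616] 0.05200763557394873 [0.1246 0.4635 0.1235] [-0.7118  0.632   1.3017  1.726  -0.6535  1.2922  0.7624]
```

View pics/top10z.png

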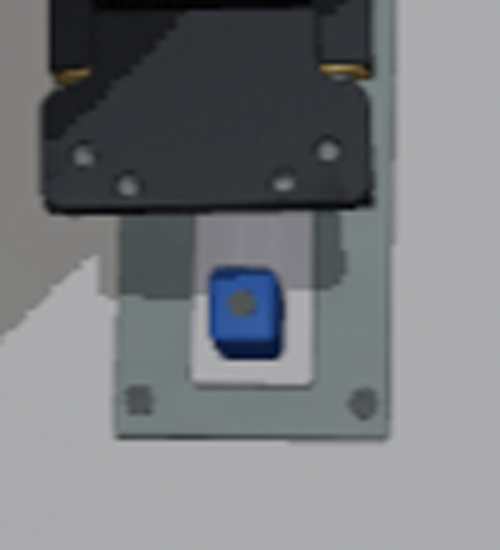

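View pics/wrist10.png

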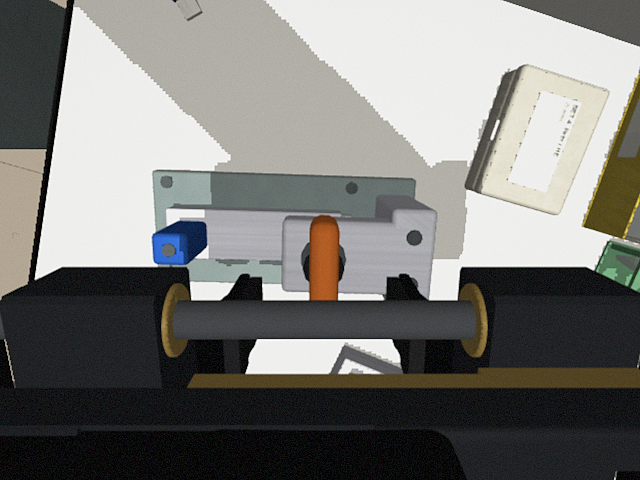

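```bash
python3 - <<'E'
from h import *
q=lambda x,y:(215+x/5-.4,190+y/5-.4)
for n,p,z in [('grip',q(242,304),.071),('rearL',q(190,383),.026),('rearR',q(313,383),.026),('plateL',q(117,437),.01),('plateR',q(388,437),.01),('tongL',q(196,215),.026),('tongR',q(313,215),.026)]: print(n,ray('top',p,z))
E
```

```text
grip [ 0.4653 -0.169   0.071 ]
rearL [ 0.4476 -0.1506  0.026 ]
rearR [ 0.4477 -0.1873  0.026 ]
plateL [ 0.4329 -0.1274  0.01  ]
plateR [ 0.433  -0.2095  0.01  ]
tongL [ 0.4985 -0.1516  0.026 ]
tongR [ 0.4986 -0.1868  0.026 ]
```

The checks agree: the screw axis is about 92 mm ahead of the grip and under 1 mm off across. The driver is at about 1.55 rad and the gripper is clear, so I'm handing in.

```bash
python3 -c "
from bench import close_job
print(close_job())"
```

```text
the job is handed in; nothing more can be done
None
```

I set the blue gauge under the stop screw, turned the driver to about 1.55 rad and handed the job in at about 17 s of the 59 s allowed. The hand-in gives no verdict.

- **Gauge position:** the last top view puts the screw axis about 92 mm ahead of the grip (90 is the dark spot) and under 1 mm off to the side. The tongue is parallel to the plate, and its edges lie where a flat gauge would put them.
- **Driver:** in the last wrist picture the bar is square across the stop to within about 1–2°. That works out to a tip push-in of about 1.8 mm. I worked this out from the driver angle, because neither the tip nor the dark spot could be seen under the bridge.
- **Released:** the gripper is open to 52 mm and about 16 mm above the bar, and the wrist force is near zero.

Two things were less tidy. The opening read about 20 mm on the bar, which is specified as 14 mm thick. I couldn't explain this, but the bar turned with the jaws and stayed aligned. Joint 3 drifted to 1.30, close to its 1.34 limit, so I rose only about 4 cm at the end. The highest force I saw was about 27 N upwards, when the gauge touched the plate, and I eased off before letting go.

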